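Clear the cork chest and hold its lid open

TASK

Lift the white candle off the lid of the walnut cork chest and stand it upright on the middle of its terracotta saucer. Then raise the chest's lid, which has a small brass knob, and hold it still, open at 60 degrees, so that I can sort the corks: it has no stay and falls shut if released, and it must not go back against the green half bottle behind the chest. Finish while still holding the lid up; leave the bottle and the beaker where they stand.

Things in the scene. Friction and masses are not known exactly. Their poses are not given: they have to be found in the camera images.
- chest: Walnut chest, 164 x 216 x 122 mm, fixed to the table. Origin: centre of its underside; z up. Its -x points out of the front (side with brass clasp and drawer), +x out of the back; y runs along its width and the lid's hinge. The lid is the whole top: a flat board 12 mm thick, its shut top face 120 mm above the table, 3 mm over the front.
- chest_lid (a joint): Opening angle of the chest's lid (rad): 0 shut, 1.047 = 60 degrees, 1.745 the stop. The hinge runs along the chest's y at its upper back edge; the front edge rises. With its knob the lid weighs 0.18 kg; the hinge is nearly free, so it falls shut when let go; about 1 N at the knob holds it.
- chest_lid_hinge (a point): Point on the lid's hinge line, middle of the width, at the chest's upper back edge: 79.5 mm behind the chest's origin and 108 mm above the table. Axes as the chest's.
- knob_head (a point): Middle of the round brass knob on the lid's top face, 15 mm behind its front edge, mid-width. Head 19 to 23 mm across from 13 to 25 mm above the face, thinner neck, 28 mm high in all. This point is 20 mm above the face; lid shut, 131.5 mm in front of the hinge line and 32 mm above it; it turns with the lid. Pinched along the chest's y it can pivot between the pads while the gripper stays upright.
- candle_centre (a point): Centre of the white pillar candle, unlit, about 57 mm across (62 mm over its drips), 66 mm high, roughly 0.1 kg; this point is 32 mm above its underside. It starts standing on the chest's lid, behind the knob.
- saucer_floor (a point): Centre of the flat inside of the terracotta saucer, 120 mm across, floor 4 mm above the table, rim 14 mm high; loose, 0.16 kg.
- green_half_bottle: Green half bottle of wine, 59 mm across, 241 mm high, loose, standing close behind the chest, where the lid would strike it if it were opened past upright. Origin: centre of its underside.
- beaker: Stoneware beaker with a dark band, 63 mm across, 80 mm high, loose, at the far middle of the table. Origin: centre of its underside.

How it is judged (in metres and radians):
On the way:
1. the candle stands upright on the saucer, released (horizontal distance between candle_centre and saucer_floor below 0.025 m and z of candle_centre in the frame of saucer_floor below 0.036 m and angle between candle_centre's own z axis and vertical below 0.1 rad and contact force between candle and the fingers below 0.1 N and value of joint chest_lid below 0.1 rad), for 0.3 s.
At the end, for the whole second after the job is handed in: The lid stands still between 54 and 66 degrees, held there by the fingers and by nothing else, and the candle stands upright on the saucer (which lies flat on the table), its axis within 25 mm of the saucer's centre (value of joint chest_lid between 0.942 and 1.152 rad and velocity of joint chest_lid between -0.05 and 0.05 rad/s and contact force between the fingers and chest_lid above 0.3 N and horizontal distance between candle_centre and saucer_floor below 0.025 m and z of candle_centre in the frame of saucer_floor below 0.036 m and angle between candle_centre's own z axis and vertical below 0.1 rad and height (world z) of saucer_floor below 0.008 m and contact force between candle and the fingers below 0.1 N and contact force between chest_lid and green_half_bottle below 0.1 N and contact force between chest_lid and candle below 0.1 N and linear speed of candle below 0.02 m/s); the arm keeps its last pose, push and grip.
It fails at once if the lid is raised with the candle still on it (value of joint chest_lid above 0.1 rad and contact force between chest_lid and candle above 0.05 N).
It fails at once if the lid goes back against the green half bottle (contact force between chest_lid and green_half_bottle above 0.3 N).
It fails at once if the green half bottle or the beaker is pushed aside or knocked over (distance of any of green_half_bottle, beaker from where it was at the start of the episode above 0.02 m or angle between any of green_half_bottle, beaker's own z axis and vertical above 0.2 rad).
It fails at once if the candle falls over (angle between candle_centre's own z axis and vertical above 0.7 rad).
It also fails if it takes over 54 s, if anything falls off the work surface, if the arm or the gripper's body presses on something with over 40 N, if the wrist force passes 120 N, or if a joint passes its speed limit or range.

ROBOT

A 7-joint arm with a two-finger parallel gripper is mounted at the origin on the work surface; the furniture and walls round the work are solid. World frame = base frame: x ahead of the robot, y to its left, z up, the work surface at z = 0. Lengths are in mm, angles in rad, forces in N, time in s.
With the tool pointing down it reaches from about 400 to 850 mm from the base axis. Payload 4.4 kg.
Tool frame: the origin (TCP) lies on the centre line of the jaws, within the pads' length; the fingertips stand 25 mm ahead of it and the grasp point (between the pads) lies 6 mm ahead of it; z points along the fingers, x is the direction in which the jaws open and shut, and the axes are right-handed (so a half turn about z gives the same grasp; the last joint's range is limited). The gripper opens to 94 mm and grips with 3 to 60 N. Pads are 16 mm wide; open, the fingers measure 119 mm over their backs; the gripper's body (75 mm by 177 mm) begins 78 mm behind the grasp point.
Start: joints at [1.105, 0.628, 0.038, 1.517, -0.027, 0.996, -0.02], TCP at [253.03, -598.743, 230.478] pointing down, gripper open.
Joint ranges: [-3.06, 3.06], [-0.37, 2.12], [-1.25, 1.32], [0.18, 2.47], [-1.1, 4.24], [0.23, 1.98], [-2.94, 2.94]. Speed limits (rad/s): [2.57, 2.57, 3.14, 3.14, 3.14, 3.14, 3.14].

INTERFACE

Orientations are given as a rotation vector (axis times angle).
In Python, from cell import bot gives the robot as it stands.
- The arm moves only by the tool jog_arm, never from a script. Its argument "rows" is one flat list of numbers, 7 for each row, row after row: the closure, from 0 (fully open) to 1 (shut), then the shift along the tool's x, y, z in cm, then the turn, a rotation vector about the tool's x, y, z in degrees. In form: [claw, tx, ty, tz, rx, ry, rz, claw, tx, ty, tz, rx, ry, rz, ...]. A call has 1 to 8 rows; each row is the pose to reach, as a shift and turn from the pose commanded when the call began, along the tool's axes at that moment; what a row does not reach only later rows make up. A row lasts 1/12 s, in which the tool goes at most 41.7 mm and 7.16 degrees, less where a joint would pass 70% of its speed; a pose out of reach is approached as far as the arm can. A call with a gripper value outside its range is refused whole. The fingers move at their own pace and stop on an object; "newtons" is the grip in N (left out, the last holds). Time passes only in rows, so rows that repeat a pose let the fingers close. It gives the time, the measured TCP pose, the force and the opening at its end, in the units of the state.
- bot.read_state(): the state, without advancing time (a new reading comes with each control period).
- bot.snapshot(name): name is "scene" or "side" or "wrist"; returns the picture (420x560x3 uint8, red, green, blue); there is no depth.
- bot.get_calibration(name): a dict with "camera_matrix" (3x3 intrinsics, pixels), "dist" ([k1, k2, p1, p2, k3] as OpenCV has them; the pictures are not rectified), "cam_to_world" (4x4, takes a point from camera to world coordinates); the wrist camera has in their place "T_tool_cam" (4x4, takes a point from camera to tool coordinates, whose origin is the TCP and whose axes are the tool frame's). Camera axes: x right, y down, z forward; pixel columns grow to the right and rows downward; lengths in mm; the calibration is good to about 2 mm. A picture is of the moment at which its call begins: read the wrist's pose just before it. get_calibration takes no time and is no camera call.
- bot.sign_off(): hands the job in, once; it reports no verdict.
The state is a dict: "clock": time; "joint_pos": joint angles; "joint_vel": joint speeds; "tau": joint torques, N m; "ee_pos": TCP position; "eef_rot": TCP orientation; "contact_force": force on the tool from outside, world axes, zero at the start; "torque": the same for the moment, N m; "gripper_width": finger opening in mm.
Only numpy, scipy, OpenCV 4.12 (cv2) and the standard library are available. Lean on these libraries where they do the work, as an engineer would, in place of code of your own. Each camera call takes 0.05 s, during which the arm holds its last target. There are 200 camera calls.

## Working session

There is one attempt and no reset: what is moved stays moved. The work goes in short steps, Python scripts to look and compute and a tool call to move; the robot and the scene stay as the last step left them, time stands still between calls to the robot, and variables do not carry over. Pictures are saved under pics/ and viewed, about 8 in all and at most 12, crops included, and the job is handed in when it is done.

Besides the shell and the picture viewer there is one more tool, called after "Emit:" by a JSON object that holds its "method" and its "body". jog_arm: Moves the arm, as the interface text tells. Its arguments: {"type":"object","properties":{"rows":{"type":"array"},"newtons":{"type":"number"}},"required":["rows"]}

```bash
mkdir -p pics; ls; python3 - <<'E'
from cell import bot
import cv2,numpy as np
s=bot.read_state();print({k:np.round(v,3).tolist() for k,v in s.items()})
for n in("scene","side"):
    im=bot.snapshot(n);cv2.imwrite(f"pics/{n}0.png",im[...,::-1])
    c=bot.get_calibration(n);print(n,{k:np.round(v,3).tolist() for k,v in c.items()})
c=bot.get_calibration("wrist");print(c)
E
```

```text
pics
{'clock': 0.0, 'joint_pos': [1.105, 0.629, 0.038, 1.518, -0.027, 0.996, -0.02], 'joint_vel': [-0.001, 0.0, 0.0, -0.0, 0.001, 0.002, -0.002], 'tau': [0.0, -54.97, 1.144, -18.662, -0.052, 0.024, 0.0], 'ee_pos': [252.816, -598.17, 229.57], 'eef_rot': [-2.618, 1.735, 0.002], 'contact_force': [0.415, 0.174, -0.518], 'torque': [-0.022, 0.015, 0.011], 'gripper_width': 93.683}
scene {'camera_matrix': [[438.538, 0.0, 282.33], [0.0, 438.538, 211.147], [0.0, 0.0, 1.0]], 'dist': [0.012, 0.0, 0.0, 0.0, 0.0], 'cam_to_world': [[-0.752, -0.505, 0.424, 92.395], [-0.659, 0.59, -0.467, 394.827], [-0.014, -0.63, -0.776, 890.321], [0.0, 0.0, 0.0, 1.0]]}
side {'camera_matrix': [[382.506, 0.0, 275.771], [0.0, 382.506, 206.797], [0.0, 0.0, 1.0]], 'dist': [-0.039, 0.0, 0.0, 0.0, 0.0], 'cam_to_world': [[-0.976, -0.122, 0.183, 349.966], [-0.219, 0.473, -0.853, 618.283], [0.017, -0.873, -0.488, 512.186], [0.0, 0.0, 0.0, 1.0]]}
{'camera_matrix': array([[366.93237722,   0.        , 276.01635316],
       [  0.        , 366.93237722, 209.46078241],
       [  0.        ,   0.        ,   1.        ]]), 'dist': array([0.01490587, 0.        , 0.        , 0.        , 0.        ]), 'T_tool_cam': array([[ 9.99999777e-01, -5.66321581e-04, -3.55101589e-04,
         2.39324293e-01],
       [ 6.34098098e-04,  9.71787019e-01,  2.35859252e-01,
        -6.84479937e+01],
       [ 2.11510930e-04, -2.35859425e-01,  9.71787161e-01,
        -1.54261828e+02],
       [ 0.00000000e+00,  0.00000000e+00,  0.00000000e+00,
         1.00000000e+00]])}
```

View pics/scene0.png

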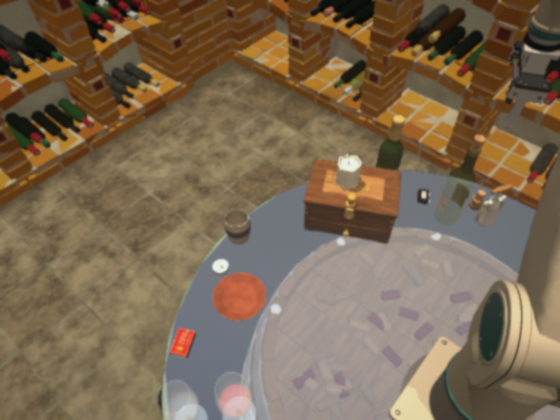

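View pics/side0.png

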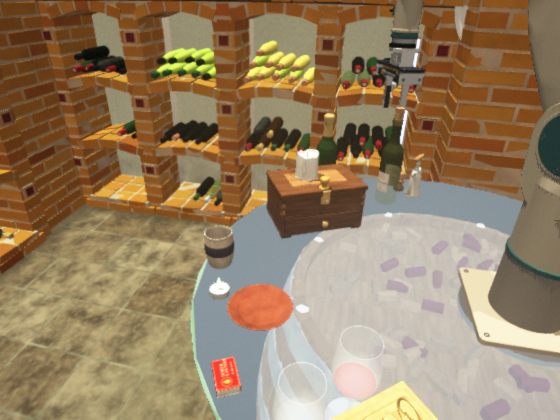

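The scene view shows the chest, with the candle near (348,172), the knob near (350,203), the saucer near (240,296) and the bottle near (390,150). In the side view the candle is near (308,165), the knob (325,183) and the saucer (261,306). Next I measure them and enlarge the chest.

```bash
cat > h.py <<'E'
from cell import bot
import cv2,numpy as np
from scipy.spatial.transform import Rotation as R
def ray(n,uv,c=None,T=None):
    c=c or bot.get_calibration(n); T=c["cam_to_world"] if T is None else T
    p=cv2.undistortPoints(np.array([[uv]],float),c["camera_matrix"],c["dist"])[0,0]
    d=T[:3,:3]@np.array([p[0],p[1],1]);return T[:3,3],d/np.linalg.norm(d)
def plane(n,uv,z,**k):
    o,d=ray(n,uv,**k);return o+d*(z-o[2])/d[2]
def tri(rs):
    A=sum(np.eye(3)-np.outer(d,d) for o,d in rs);b=sum((np.eye(3)-np.outer(d,d))@o for o,d in rs)
    p=np.linalg.solve(A,b);return p,[np.linalg.norm(np.cross(p-o,d)) for o,d in rs]
def wristT(s):
    T=np.eye(4);T[:3,:3]=R.from_rotvec(s["eef_rot"]).as_matrix();T[:3,3]=s["ee_pos"]
    return T@bot.get_calibration("wrist")["T_tool_cam"]
def blob(m):
    n,l,st,ce=cv2.connectedComponentsWithStats(m.astype(np.uint8));i=1+np.argmax(st[1:,4]);return l==i,st[i],ce[i]
E
python3 - <<'E'
from h import *
for n in("scene","side"):
    im=cv2.imread(f"pics/{n}0.png");hsv=cv2.cvtColor(im,cv2.COLOR_BGR2HSV);H,S,V=cv2.split(hsv)
    m=((H<12)&(S>150)&(V>110));m[:230]=0;m[:, :200]=0;m[330:]=0;m[:,290:]=0
    b,st,ce=blob(m)
    # outer contour on rim height 14
    c=max(cv2.findContours(b.astype(np.uint8),0,2)[0],key=cv2.contourArea)[:,0]
    P=np.array([plane(n,u,14)[:2] for u in c]);e=cv2.minEnclosingCircle(P.astype(np.float32))
    el=cv2.fitEllipse(P.astype(np.float32))
    print(n,"saucer",st,ce,e,el)
    w=(S<70)&(V>120);x,y=(348,172) if n=="scene" else (308,165)
    k=np.zeros_like(w);k[y-28:y+28,x-24:x+24]=1
    b,st,ce=blob(w&k);print("candle",st,ce)
a=cv2.imread("pics/scene0.png")[120:250,285:425];b=cv2.imread("pics/side0.png")[110:240,250:390]
cv2.imwrite("pics/c1.png",cv2.resize(np.hstack([a,b]),(800,372),interpolation=cv2.INTER_CUBIC))
E
```

```text
scene saucer [ 214  274   51   45 1800] [239.00444444 296.09666667] ((485.0163269042969, 112.48603057861328), 56.58098602294922) ((484.74151611328125, 112.62755584716797), (109.83592224121094, 111.47676086425781), 115.50967407226562)
candle [337 153  25  34 500] [348.48 166.08]
side saucer [ 228  285   62   45 2219] [259.33799009 306.82604777] ((484.4417419433594, 114.57062530517578), 57.988548278808594) ((484.2712097167969, 114.48126983642578), (112.6935806274414, 114.91415405273438), 106.01728820800781)
candle [296 149  23  31 625] [306.944 163.904]
```

View pics/c1.png

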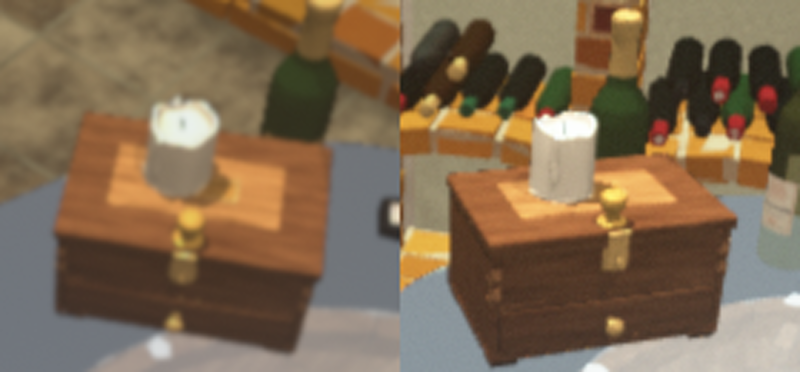

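Enlarged (scale 2.857). Scene half: lid corners at about (82,115), (331,148), (321,275) and (55,232), knob head (190,220), candle axis x≈181. Side half: lid corners at (450,175), (667,155), (736,218) and (493,247), knob head (612,200), candle from x 531 to 597.

```bash
python3 - <<'E'
from h import *
f=2.857
sc=lambda x,y:(285+x/f,120+y/f); sd=lambda x,y:(250+(x-400)/f,110+y/f)
S=[(82,115),(331,148),(321,275),(55,232)]; D=[(450,175),(667,155),(736,218),(493,247)]
for s in S: print("scene",plane("scene",sc(*s),120).round(1))
for d in D: print("side",plane("side",sd(*d),120).round(1))
for nm,a,b in[("knob",(190,219),(613,199)),("candle mid",(181,148),(564,157)),("wick",(183,122),(565,124))]:
    p,e=tri([ray("scene",sc(*a)),ray("side",sd(*b))]);print(nm,p.round(1),np.round(e,1))
print("knob pl",plane("scene",sc(190,219),140),plane("side",sd(613,199),140))
print("candle pl",plane("scene",sc(181,148),153),plane("side",sd(564,157),153))
s=bot.read_state();print(R.from_rotvec(s["eef_rot"]).as_matrix().round(3))
E
```

```text
scene [ 561.2 -242.1  120. ]
scene [ 375.5 -347.6  120. ]
scene [ 308.4 -224.   120. ]
scene [ 494.  -123.3  120. ]
side [ 557.3 -241.3  120. ]
side [ 373.8 -337.5  120. ]
side [ 309.3 -217.7  120. ]
side [ 492.7 -116.9  120. ]
knob [ 410.3 -189.9  138.6] [1.3 1.3]
candle mid [ 457.7 -240.8  148.5] [0.3 0.3]
wick [ 458.4 -239.2  179. ] [0.4 0.4]
knob pl [ 411.13123124 -189.4787488   140.        ] [ 408.86972169 -185.1636229   140.        ]
candle pl [ 455.87449159 -237.11504982  153.        ] [ 456.0913021  -229.76850124  153.        ]
[[ 0.389 -0.921 -0.001]
 [-0.921 -0.389  0.002]
 [-0.002  0.    -1.   ]]
```

Emit:
{"method": "jog_arm", "body": {"rows": [0, 0, 0, -10, 0, 0, 0, 0, 0, 0, -10, 0, 0, 0, 0, 0, 0, -10, 0, 0, 0, 0, -27.1, -31.7, -10, 0, 0, -95.8, 0, -27.1, -31.7, -10, 0, 0, -95.8, 0, -27.1, -31.7, -10, 0, 0, -95.8, 0, -27.1, -31.7, -10, 0, 0, -95.8, 0, -27.1, -31.7, -10, 0, 0, -95.8]}}

```text
clock: 0.77
ee_pos: [346.5, -410.3, 330.3]
eef_rot: [-3.028, 0.838, 0.001]
contact_force: [0.9, 0.6, -0.5]
gripper_width: 93.8
```

```bash
cat >> h.py <<'E'
def go(p,yaw,tilt=0):
    """cm shift and deg turn from the measured pose to tool-down pose: tool x at yaw (deg)"""
    s=bot.read_state();M=R.from_rotvec(s["eef_rot"]).as_matrix();a=np.radians(yaw)
    x=np.array([np.cos(a),np.sin(a),0]);z=np.array([0,0,-1.]);T=np.c_[x,np.cross(z,x),z]
    print("pos",np.round(s["ee_pos"],1),"yaw",round(np.degrees(np.arctan2(M[1,0],M[0,0])),1),"t",s["clock"],"F",np.round(s["contact_force"],1),"w",s["gripper_width"])
    print("shift cm",(M.T@(np.array(p)-s["ee_pos"])/10).round(2),"turn",np.degrees(R.from_matrix(M.T@T).as_rotvec()).round(1))
E
python3 - <<'E'
from h import *
go((440,-225,330),28.8)
for n,u,z in[("scene",(237,236),0),("side",(219,255),0)]: print("beaker",plane(n,u,z).round())
f=2.857
sc=lambda x,y:(285+x/f,120+y/f); sd=lambda x,y:(250+(x-400)/f,110+y/f)
print("bottle top",tri([ray("scene",sc(322,3)),ray("side",sd(627,14))]))
E
```

```text
pos [ 346.5 -410.3  330.3] yaw -30.9 t 0.7667 F [ 0.9  0.6 -0.5] w 93.80879412734879
shift cm [ -1.51 -20.7    0.03] turn [ -0.    0.  -59.7]
beaker [612.  -6.   0.]
beaker [616. -31.   0.]
bottle top (array([ 423.0144464 , -366.02499855,  240.16991098]), [np.float64(1.0121186499419197), np.float64(1.012118649941998)])
```

Emit:
{"method": "jog_arm", "body": {"rows": [0, -1.5, -20.7, 0, 0, 0, -59.7, 0, -1.5, -20.7, 0, 0, 0, -59.7, 0, -1.5, -20.7, 0, 0, 0, -59.7, 0, -1.5, -20.7, 0, 0, 0, -59.7, 0, -1.5, -20.7, 0, 0, 0, -59.7, 0, -1.5, -20.7, 0, 0, 0, -59.7, 0, -1.5, -20.7, 0, 0, 0, -59.7, 0, -1.5, -20.7, 0, 0, 0, -59.7]}}

```text
clock: 1.43
ee_pos: [441.0, -226.6, 330.3]
eef_rot: [-3.058, -0.72, 0.001]
contact_force: [-0.7, -0.9, -0.3]
gripper_width: 94.4
```

Emit:
{"method": "jog_arm", "body": {"rows": [0, 0, 0, 0, 0, 0, -3, 0, 0, 0, 0, 0, 0, -3, 0, 0, 0, 0, 0, 0, -3]}}

```text
clock: 1.68
ee_pos: [440.6, -227.8, 330.2]
eef_rot: [-3.042, -0.784, 0.001]
contact_force: [0.2, -0.3, -0.2]
gripper_width: 94.1
```

```bash
python3 - <<'E'
from h import *
go((440,-225,330),28.8)
s=bot.read_state();im=bot.snapshot("wrist")[...,::-1];cv2.imwrite("pics/w1.png",im);np.savez("w1.npz",T=wristT(s))
E
```

```text
pos [ 440.6 -227.8  330.2] yaw 28.9 t 1.6833 F [ 0.2 -0.3 -0.2] w 94.13305270349248
shift cm [ 0.08 -0.27  0.02] turn [-0.   0.   0.1]
```

View pics/w1.png

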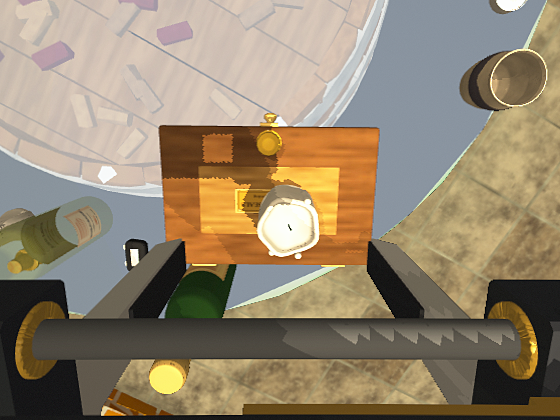

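The wrist view is sharp. The lid's front corners are (160,127) and (379,128), parallel to the image rows. The knob top is at (269,142) and the candle top is centred near (289,226). The bottle neck is behind, at (168,377).

```bash
python3 - <<'E'
from h import *
T=np.load("w1.npz")["T"];c=bot.get_calibration("wrist");P=lambda u,z:plane("wrist",u,z,c=c,T=T).round(1)
im=cv2.imread("pics/w1.png");h=cv2.cvtColor(im,cv2.COLOR_BGR2HSV)
m=(h[...,1]<60)&(h[...,2]>190);m[:185]=0;m[262:]=0;m[:,:245]=0;m[:,335:]=0
b,st,ce=blob(m);cn=max(cv2.findContours(b.astype(np.uint8),0,2)[0],key=cv2.contourArea)
(u,r)=cv2.minEnclosingCircle(cn);print(st,ce,u,r,P(u,184),P((289,226),184))
fl,fr=P((160,127),120),P((379,128),120);print(fl,fr,np.linalg.norm(fl-fr),np.degrees(np.arctan2(*(fr-fl)[1::-1])))
print("knob",P((269,142),148))
mid=(fl+fr)/2;print("knob from lid edge",mid+15*np.array([.482,-.876,0]))
print("bottle",P((168,377),241))
o=wx=None
go((457,-239,330),28.8)
E
```

```text
[ 257  199   62   58 2286] [288.46062992 226.35958005] (289.0, 226.5) 33.42538833618164 [ 460.2 -239.8  184. ] [ 460.  -239.4  184. ]
[ 312.9 -227.9  120. ] [ 498.9 -126.4  120. ] 211.89207158362487 28.621249831471005
knob [ 411.7 -187.8  148. ]
knob from lid edge [ 413.13 -190.29  120.  ]
bottle [ 427.9 -375.1  241. ]
pos [ 440.7 -227.8  330.3] yaw 28.9 t 1.7333 F [ 0.8 -0.7 -0.6] w 93.85425080068386
shift cm [0.89 1.77 0.03] turn [-0.   0.   0.1]
```

Emit:
{"method": "jog_arm", "body": {"rows": [0, 1.0, 1.9, 0, 0, 0, 0, 0, 1.0, 1.9, 4, 0, 0, 0, 0, 1.0, 1.9, 8, 0, 0, 0, 0, 1.0, 1.9, 12, 0, 0, 0, 0, 1.0, 1.9, 14.5, 0, 0, 0, 0, 1.0, 1.9, 16.3, 0, 0, 0, 0, 1.0, 1.9, 16.3, 0, 0, 0, 0, 1.0, 1.9, 16.3, 0, 0, 0]}}

```text
clock: 2.4
ee_pos: [458.5, -239.3, 167.0]
eef_rot: [-3.041, -0.786, 0.002]
contact_force: [-0.0, 0.3, 0.2]
gripper_width: 93.8
```

Emit:
{"method": "jog_arm", "body": {"rows": [0.3, 0, 0, 0, 0, 0, 0, 0.4, 0, 0, 0, 0, 0, 0, 0.5, 0, 0, 0, 0, 0, 0, 0.6, 0, 0, 0, 0, 0, 0, 0.7, 0, 0, 0, 0, 0, 0, 0.7, 0, 0, 0, 0, 0, 0, 0.7, 0, 0, 0, 0, 0, 0, 0.7, 0, 0, 0, 0, 0, 0], "newtons": 12}}

```text
clock: 3.07
ee_pos: [458.9, -239.7, 167.8]
eef_rot: [3.041, 0.787, 0.0]
contact_force: [-1.5, 0.6, 4.7]
gripper_width: 55.0
```

Emit:
{"method": "jog_arm", "body": {"rows": [0.7, 0, 0, -0.5, 0, 0, 0, 0.7, 0, 0, -1.5, 0, 0, 0, 0.7, 0, 0, -3, 0, 0, 0, 0.7, 0, 0, -5, 0, 0, 0, 0.7, 0, 0, -7, 0, 0, 0, 0.7, 0, 0, -9, 0, 0, 0, 0.7, 0, 0, -10, 0, 0, 0, 0.7, 0, 0, -10, 0, 0, 0]}}

```text
clock: 3.73
ee_pos: [460.2, -239.9, 270.0]
eef_rot: [3.038, 0.786, 0.006]
contact_force: [0.7, 0.0, -0.4]
gripper_width: 54.9
```

```bash
python3 - <<'E'
from h import *
go((485,113.5,270),28.8)
im=bot.snapshot("wrist")[...,::-1];sd=bot.snapshot("side")[...,::-1];
cv2.imwrite("pics/w2.png",np.hstack([cv2.resize(im,(400,300)),cv2.resize(sd[40:265,200:500],(400,300))]))
E
```

```text
pos [ 460.2 -239.9  270. ] yaw 29.0 t 3.7333 F [ 0.7  0.  -0.4] w 54.94589740737669
shift cm [ 19.31 -29.71  -0.07] turn [ 0.2 -0.2  0.2]
```

View pics/w2.png

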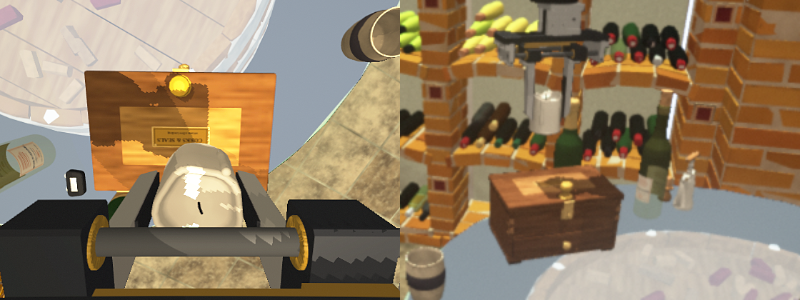

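The candle is held, apparently upright. I go most of the way and look at the saucer from the wrist.

Emit:
{"method": "jog_arm", "body": {"rows": [0.7, 2, -2, 0, 0, 0, 0, 0.7, 5, -5, 0, 0, 0, 0, 0.7, 8.5, -8, 0, 0, 0, 0, 0.7, 12, -11, 0, 0, 0, 0, 0.7, 15.5, -14, 0, 0, 0, 0, 0.7, 18, -16.5, 0, 0, 0, 0, 0.7, 19.3, -18, 0, 0, 0, 0, 0.7, 19.3, -18, 0, 0, 0, 0]}}

```text
clock: 4.5
ee_pos: [540.6, 20.0, 266.4]
eef_rot: [-3.032, -0.801, -0.001]
contact_force: [-0.7, 1.0, -0.7]
gripper_width: 55.0
```

Emit:
{"method": "jog_arm", "body": {"rows": [0.7, 0, 0, 0, 0, 0, 0, 0.7, 0, 0, 0, 0, 0, 0]}}

```text
clock: 4.67
ee_pos: [539.4, 10.4, 266.1]
eef_rot: [3.041, 0.786, -0.005]
contact_force: [0.4, -1.1, -1.7]
gripper_width: 54.5
```

```bash
python3 - <<'E'
from h import *
s=bot.read_state();im=bot.snapshot("wrist")[...,::-1].copy();cv2.imwrite("pics/w3.png",im)
T=wristT(s);c=bot.get_calibration("wrist")
H,S,V=cv2.split(cv2.cvtColor(im,cv2.COLOR_BGR2HSV));m=(H<12)&(S>150)&(V>90);m[280:]=0
b,st,ce=blob(m);cn=max(cv2.findContours(b.astype(np.uint8),0,2)[0],key=cv2.contourArea)
hu=cv2.convexHull(cn)[:,0]
Q=np.array([plane("wrist",u,14,c=c,T=T)[:2] for u in hu.astype(float)],np.float32)
print(st,cv2.minEnclosingCircle(Q),cv2.fitEllipse(Q))
print("candle top?",plane("wrist",(280,291),s["ee_pos"][2]+18,c=c,T=T)-s["ee_pos"])
cv2.drawContours(im,[hu.reshape(-1,1,2)],-1,(0,255,0),1);cv2.imwrite("pics/w3.png",im)
go((484.6,113.5,270),28.8)
E
```

```text
[  223    13   114   121 10659] ((487.209716796875, 110.73576354980469), 59.46880340576172) ((487.0350036621094, 110.8158950805664), (117.44091796875, 118.71699523925781), 96.32427978515625)
candle top? [ 1.17225477  1.7596581  18.        ]
pos [539.5   9.7 266.4] yaw 28.9 t 4.7167 F [ 0.2 -0.1 -0.6] w 54.91445488282487
shift cm [  0.21 -11.74  -0.36] turn [-0.   0.2  0.1]
```

View pics/w3.png

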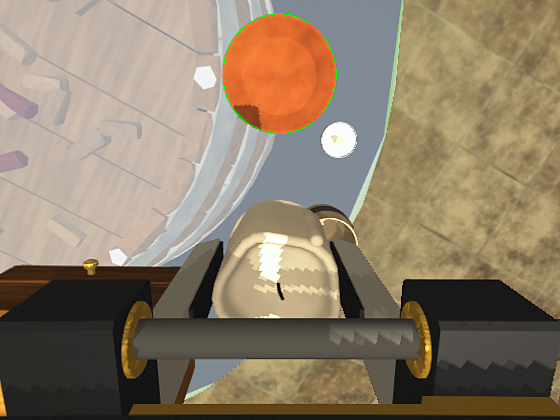

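The saucer outline is clean at (280,73) px. The wrist view gives its centre as (487,111), against (484.5,113.5) from the fixed cameras, so I aim at (486,112).

Emit:
{"method": "jog_arm", "body": {"rows": [0.7, 0.1, -3, 0, 0, 0, 0, 0.7, 0.2, -6.5, 1, 0, 0, 0, 0.7, 0.25, -9.5, 4, 0, 0, 0, 0.7, 0.25, -11.5, 7, 0, 0, 0, 0.7, 0.25, -11.5, 10.5, 0, 0, 0, 0.7, 0.25, -11.5, 14, 0, 0, 0, 0.7, 0.25, -11.5, 17, 0, 0, 0, 0.7, 0.25, -11.5, 18, 0, 0, 0]}}

```text
clock: 5.38
ee_pos: [484.3, 110.5, 83.9]
eef_rot: [3.041, 0.783, -0.011]
contact_force: [-0.5, -0.3, -1.2]
gripper_width: 54.5
```

Emit:
{"method": "jog_arm", "body": {"rows": [0.7, 0, 0, 1, 0, 0, 0, 0.7, 0, 0, 1.5, 0, 0, 0, 0.7, 0, 0, 2, 0, 0, 0, 0.7, 0, 0, 2.3, 0, 0, 0, 0.7, 0, 0, 2.5, 0, 0, 0, 0.7, 0, 0, 2.5, 0, 0, 0]}}

```text
clock: 5.88
ee_pos: [487.2, 113.3, 63.0]
eef_rot: [3.041, 0.787, 0.002]
contact_force: [-0.5, 1.3, -1.3]
gripper_width: 54.6
```

```bash
python3 - <<'E'
from h import *
go((486,112,51.8),28.8)
E
```

```text
pos [487.2 113.3  63. ] yaw 29.0 t 5.8833 F [-0.5  1.3 -1.3] w 54.60948941270598
shift cm [-0.17  0.06  1.12] turn [ 0.  -0.1  0.2]
```

Position is good, so I lower in small steps and watch the force.

Emit:
{"method": "jog_arm", "body": {"rows": [0.7, -0.1, 0, 0.3, 0, 0, 0, 0.7, -0.1, 0, 0.6, 0, 0, 0, 0.7, -0.1, 0, 0.9, 0, 0, 0, 0.7, -0.1, 0, 0.9, 0, 0, 0, 0.7, -0.1, 0, 0.9, 0, 0, 0]}}

```text
clock: 6.3
ee_pos: [485.8, 112.8, 53.3]
eef_rot: [3.041, 0.787, -0.0]
contact_force: [-0.8, -0.1, -1.8]
gripper_width: 54.8
```

Emit:
{"method": "jog_arm", "body": {"rows": [0.7, 0, 0, 0.1, 0, 0, 0, 0.7, 0, 0, 0.2, 0, 0, 0, 0.7, 0, 0, 0.2, 0, 0, 0]}}

```text
clock: 6.55
ee_pos: [486.0, 112.9, 51.9]
eef_rot: [3.041, 0.787, 0.001]
contact_force: [-0.7, 1.0, 4.3]
gripper_width: 55.0
```

Contact at about 4 N. I release gently, then go straight up.

Emit:
{"method": "jog_arm", "body": {"rows": [0.38, 0, 0, 0, 0, 0, 0, 0.36, 0, 0, 0, 0, 0, 0, 0.3, 0, 0, 0, 0, 0, 0, 0.2, 0, 0, 0, 0, 0, 0, 0.1, 0, 0, 0, 0, 0, 0, 0, 0, 0, 0, 0, 0, 0, 0, 0, 0, 0, 0, 0, 0, 0, 0, 0, 0, 0, 0, 0]}}

```text
clock: 7.22
ee_pos: [485.9, 112.8, 51.5]
eef_rot: [-3.041, -0.787, -0.0]
contact_force: [-0.6, -0.2, 0.6]
gripper_width: 92.8
```

Emit:
{"method": "jog_arm", "body": {"rows": [0, 0, 0, -1, 0, 0, 0, 0, 0, 0, -3, 0, 0, 0, 0, 0, 0, -6, 0, 0, 0, 0, 0, 0, -10, 0, 0, 0, 0, 0, 0, -14, 0, 0, 0, 0, 0, 0, -18, 0, 0, 0, 0, 0, 5, -21, 0, 0, 0, 0, 0, 9, -21, 0, 0, 0]}}

```text
clock: 7.88
ee_pos: [524.8, 48.6, 265.3]
eef_rot: [-3.038, -0.798, -0.014]
contact_force: [0.7, -0.2, 0.2]
gripper_width: 94.1
```

Emit:
{"method": "jog_arm", "body": {"rows": [0, 0, 2, 0, 0, 0, 0, 0, 0, 2, 0, 0, 0, 0, 0, 0, 2, 0, 0, 0, 0]}}

```text
clock: 8.13
ee_pos: [532.7, 27.0, 259.9]
eef_rot: [-3.042, -0.783, -0.0]
contact_force: [0.5, 1.2, -0.3]
gripper_width: 94.2
```

```bash
python3 - <<'E'
from h import *
s=bot.read_state();im=bot.snapshot("wrist")[...,::-1].copy();sd=bot.snapshot("side")[...,::-1]
T=wristT(s);c=bot.get_calibration("wrist")
H,S,V=cv2.split(cv2.cvtColor(im,cv2.COLOR_BGR2HSV))
m=(H<12)&(S>150)&(V>90);m[300:]=0;b,st,ce=blob(m)
hu=cv2.convexHull(max(cv2.findContours(b.astype(np.uint8),0,2)[0],key=cv2.contourArea))[:,0]
print(cv2.fitEllipse(np.array([plane("wrist",u,14,c=c,T=T)[:2] for u in hu.astype(float)],np.float32)))
x,y,w,h=st[:4];print(st[:4])
q=(S<70)&(V>150);k=np.zeros_like(q);k[max(y-20,0):y+h,x:x+w]=1;b2,s2,c2=blob(q&k)
u,r=cv2.minEnclosingCircle(max(cv2.findContours(b2.astype(np.uint8),0,2)[0],key=cv2.contourArea))
print("candle",s2,u,r,plane("wrist",u,69,c=c,T=T))
cv2.imwrite("pics/w4.png",np.hstack([cv2.resize(im,(400,300)),cv2.resize(sd[210:360,160:360],(400,300))]))
go((412.5,-189,300),28.8)
E
```

```text
((486.5531311035156, 111.63150787353516), (117.1943588256836, 118.50541687011719), 99.60676574707031)
[219  30 115 120]
candle [ 247   58   59   64 2545] (280.1723327636719, 88.68115997314453) 33.253360748291016 [490.38814036 112.51276927  69.        ]
pos [531.9  29.4 259.5] yaw 29.1 t 8.2333 F [ 0.2 -0.4  0. ] w 93.79561994632225
shift cm [-21.06  13.27  -4.06] turn [-0.1  0.   0.3]
```

View pics/w4.png

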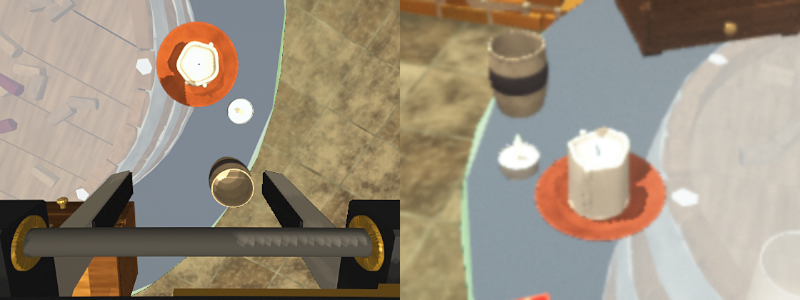

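The candle stands upright, about 4 mm from the saucer's centre. Now the knob.

Emit:
{"method": "jog_arm", "body": {"rows": [0, -3, 2, -3, 0, 0, 0, 0, -6, 4, -4, 0, 0, 0, 0, -9.5, 6, -4, 0, 0, 0, 0, -13, 8.2, -4, 0, 0, 0, 0, -16.5, 10.4, -4, 0, 0, 0, 0, -19.5, 12.3, -4, 0, 0, 0, 0, -21.1, 13.3, -4, 0, 0, 0, 0, -21.1, 13.3, -4, 0, 0, 0]}}

```text
clock: 8.9
ee_pos: [410.1, -193.1, 299.2]
eef_rot: [3.043, 0.78, -0.004]
contact_force: [0.8, 1.3, -0.2]
gripper_width: 93.9
```

Emit:
{"method": "jog_arm", "body": {"rows": [0, 0, 0, 0, 0, 0, 0, 0, 0, 0, 0, 0, 0, 0, 0, 0, 0, 0, 0, 0, 0]}}

```text
clock: 9.15
ee_pos: [413.8, -188.3, 299.5]
eef_rot: [-3.039, -0.793, -0.001]
contact_force: [-0.1, -0.6, -0.2]
gripper_width: 93.8
```

```bash
python3 - <<'E'
from h import *
s=bot.read_state();im=bot.snapshot("wrist")[...,::-1].copy()
T=wristT(s);np.savez("w5.npz",T=T);cv2.imwrite("pics/w5.png",im)
go((412,-189,175),28.7)
p=np.linalg.inv(T)@np.array([412,-189,148,1]);c=bot.get_calibration("wrist");q=c["camera_matrix"]@p[:3];print("predicted knob px",q[:2]/q[2])
E
```

```text
pos [ 413.7 -188.6  299.5] yaw 29.2 t 9.2 F [-0.  -0.1 -0.2] w 94.18251632163177
shift cm [-0.18 -0.04 12.45] turn [-0.  -0.   0.5]
predicted knob px [273.27410431 202.02005938]
```

View pics/w5.png

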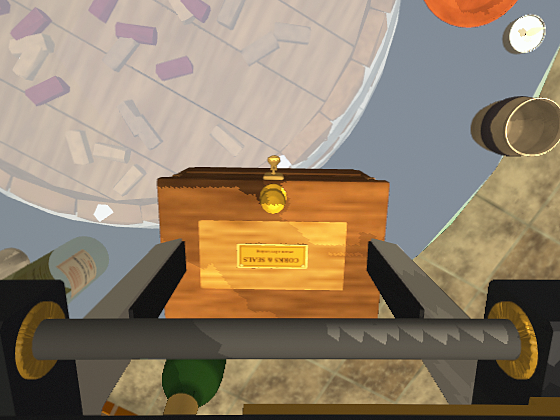

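The knob top is at (273,199), 3 px from the prediction (about 2 mm towards the front), so I put the knob at about (411.5,-187.5).

Emit:
{"method": "jog_arm", "body": {"rows": [0.3, -0.1, -0.2, 3, 0, 0, 0.4, 0.4, -0.1, -0.2, 6, 0, 0, 0.4, 0.4, -0.1, -0.2, 9, 0, 0, 0.4, 0.4, -0.1, -0.2, 12, 0, 0, 0.4, 0.4, -0.1, -0.2, 14, 0, 0, 0.4, 0.4, -0.1, -0.2, 14.7, 0, 0, 0.4, 0.4, -0.1, -0.2, 14.7, 0, 0, 0.4, 0.4, -0.1, -0.2, 14.7, 0, 0, 0.4]}}

```text
clock: 9.87
ee_pos: [411.8, -188.7, 152.9]
eef_rot: [3.044, 0.779, 0.001]
contact_force: [-0.7, -0.3, 0.9]
gripper_width: 56.7
```

```bash
python3 - <<'E'
from h import *
go((411.5,-187.5,149),28.7)
E
```

```text
pos [ 411.8 -188.7  152.9] yaw 28.7 t 9.8667 F [-0.7 -0.3  0.9] w 56.69378535202169
shift cm [ 0.03 -0.12  0.39] turn [ 0. -0. -0.]
```

Emit:
{"method": "jog_arm", "body": {"rows": [0.5, 0, -0.1, 0.35, 0, 0, 0, 0.6, 0, -0.1, 0.35, 0, 0, 0, 0.7, 0, -0.1, 0.35, 0, 0, 0, 0.9, 0, -0.1, 0.35, 0, 0, 0, 0.9, 0, -0.1, 0.35, 0, 0, 0, 0.9, 0, -0.1, 0.35, 0, 0, 0, 0.9, 0, -0.1, 0.35, 0, 0, 0, 0.9, 0, -0.1, 0.35, 0, 0, 0], "newtons": 12}}

```text
clock: 10.53
ee_pos: [410.7, -188.6, 149.2]
eef_rot: [3.044, 0.776, 0.001]
contact_force: [-0.2, -0.7, 2.8]
gripper_width: 21.0
```

```bash
python3 - <<'E'
from h import *
go((411.5,-187.5,149),28.7)
# arc path: shifts along chest x (tool y) and up (-tool z) for lid angles
for a in np.radians(np.arange(0,61,5)):
    x=-131.5*np.cos(a)+32*np.sin(a);z=131.5*np.sin(a)+32*np.cos(a);print(round(np.degrees(a)),round((x+131.5)/10,2),round(-(z-32)/10,2))
E
```

```text
pos [ 410.7 -188.6  149.2] yaw 28.6 t 10.5333 F [-0.2 -0.7  2.8] w 20.98471522678596
shift cm [ 0.12 -0.06  0.02] turn [ 0.  -0.  -0.1]
0 0.0 -0.0
5 0.33 -1.13
10 0.76 -2.23
15 1.28 -3.29
20 1.89 -4.3
25 2.58 -5.26
30 3.36 -6.15
35 4.21 -6.96
40 5.13 -7.7
45 6.11 -8.36
50 7.15 -8.93
55 8.23 -9.41
60 9.35 -9.79
```

Knob pinched (21 mm). I raise the lid along the arc.

Emit:
{"method": "jog_arm", "body": {"rows": [0.9, 0, 0, 0, 0, 0, 0, 0.9, 0, 0, 0, 0, 0, 0, 0.9, 0, 0.15, -0.57, 0, 0, 0, 0.9, 0, 0.33, -1.13, 0, 0, 0, 0.9, 0, 0.54, -1.68, 0, 0, 0, 0.9, 0, 0.76, -2.23, 0, 0, 0, 0.9, 0, 0.76, -2.23, 0, 0, 0, 0.9, 0, 0.76, -2.23, 0, 0, 0], "newtons": 20}}

```text
clock: 11.2
ee_pos: [414.1, -195.0, 171.5]
eef_rot: [-3.044, -0.776, -0.001]
contact_force: [1.3, 0.7, -0.4]
gripper_width: 20.7
```

```bash
python3 - <<'E'
from h import *
go((411.5,-187.5,149),28.7)
im=bot.snapshot("side")[...,::-1];cv2.imwrite("pics/s6.png",cv2.resize(im[80:260,220:440],(733,600)))
E
```

```text
pos [ 414.1 -195.   171.5] yaw 28.6 t 11.2 F [ 1.3  0.7 -0.4] w 20.653234495440906
shift cm [ 0.13 -0.79  2.25] turn [ 0.  -0.  -0.1]
```

View pics/s6.png

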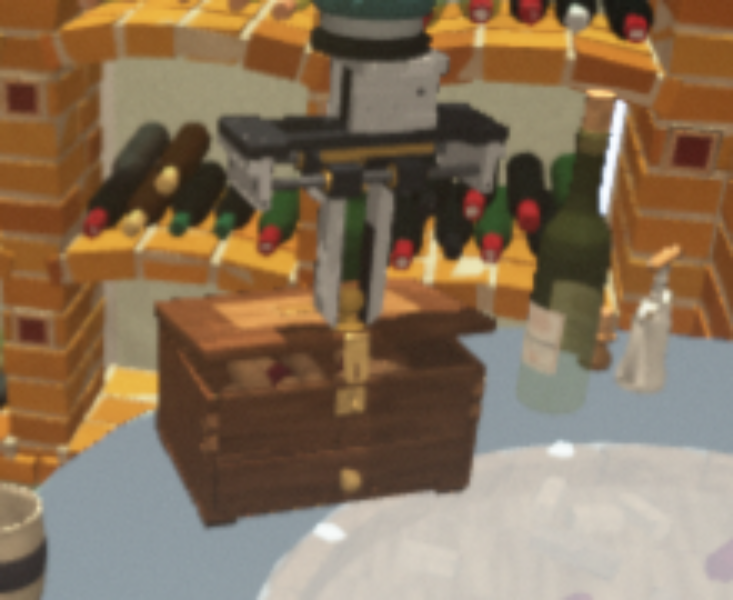

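The lid rises with the knob (about 10° open, corks visible). I carry on.

Emit:
{"method": "jog_arm", "body": {"rows": [0.9, 0, 0.25, -0.54, 0, 0, 0, 0.9, 0, 0.52, -1.06, 0, 0, 0, 0.9, 0, 0.82, -1.57, 0, 0, 0, 0.9, 0, 1.13, -2.07, 0, 0, 0, 0.9, 0, 1.82, -3.03, 0, 0, 0, 0.9, 0, 2.6, -3.92, 0, 0, 0, 0.9, 0, 3.02, -4.33, 0, 0, 0, 0.9, 0, 3.45, -4.73, 0, 0, 0]}}

```text
clock: 11.92
ee_pos: [430.3, -224.8, 219.0]
eef_rot: [-3.043, -0.776, 0.001]
contact_force: [-1.1, 3.7, 0.8]
gripper_width: 20.8
```

Emit:
{"method": "jog_arm", "body": {"rows": [0.9, 0, 0.45, -0.38, 0, 0, 0, 0.9, 0, 0.92, -0.74, 0, 0, 0, 0.9, 0, 1.4, -1.08, 0, 0, 0, 0.9, 0, 1.9, -1.4, 0, 0, 0, 0.9, 0, 2.4, -1.69, 0, 0, 0, 0.9, 0, 2.94, -1.97, 0, 0, 0, 0.9, 0, 2.94, -1.97, 0, 0, 0, 0.9, 0, 2.94, -1.97, 0, 0, 0]}}

```text
clock: 12.58
ee_pos: [444.5, -251.3, 239.1]
eef_rot: [3.044, 0.776, -0.001]
contact_force: [-3.2, 3.7, 6.7]
gripper_width: 20.2
```

```bash
cat >> h.py <<'E'
def ang(z0=149.2,p0=(410.7,-188.6)):
    s=bot.read_state();p=s["ee_pos"];dx=np.dot(p[:2]-np.array(p0),[.481,-.877]);dz=p[2]-z0
    print("dx,dz",round(dx,1),round(dz,1),"lid deg",round(np.degrees(np.arctan2(dz+32,131.5-dx)-np.arctan2(32,131.5)),1),"radius",round(np.hypot(dz+32,131.5-dx),1),"vs 135.3")
E
python3 - <<'E'
from h import *
go((411.5,-187.5,149),28.7);ang()
E
```

```text
pos [ 444.5 -251.3  239.1] yaw 28.6 t 12.5833 F [-3.2  3.7  6.7] w 20.23680115703256
shift cm [ 0.16 -7.18  9.01] turn [-0.   0.  -0.1]
dx,dz 71.2 89.9 lid deg 50.0 radius 135.9 vs 135.3
```

Emit:
{"method": "jog_arm", "body": {"rows": [0.9, 0, 0.0, -0.15, 0, 0, 0, 0.9, 0, 0.5, -0.4, 0, 0, 0, 0.9, 0, 1.05, -0.62, 0, 0, 0, 0.9, 0, 1.6, -0.82, 0, 0, 0, 0.9, 0, 2.15, -1.0, 0, 0, 0, 0.9, 0, 2.15, -1.0, 0, 0, 0, 0.9, 0, 2.15, -1.0, 0, 0, 0, 0.9, 0, 2.15, -1.0, 0, 0, 0]}}

```text
clock: 13.25
ee_pos: [454.8, -270.3, 248.0]
eef_rot: [3.044, 0.776, -0.001]
contact_force: [-0.0, -1.2, -3.9]
gripper_width: 20.5
```

```bash
python3 - <<'E'
from h import *
go((411.5,-187.5,149),28.7);ang()
a=bot.snapshot("side")[...,::-1];b=bot.snapshot("scene")[...,::-1]
cv2.imwrite("pics/f7.png",np.hstack([cv2.resize(a[60:360,180:460],(400,429)),cv2.resize(b[90:330,190:430],(400,429))]))
E
```

```text
pos [ 454.8 -270.3  248. ] yaw 28.6 t 13.25 F [-0.  -1.2 -3.9] w 20.520222426171646
shift cm [ 0.16 -9.34  9.9 ] turn [-0.   0.  -0.1]
dx,dz 92.8 98.8 lid deg 59.9 radius 136.4 vs 135.3
```

View pics/f7.png

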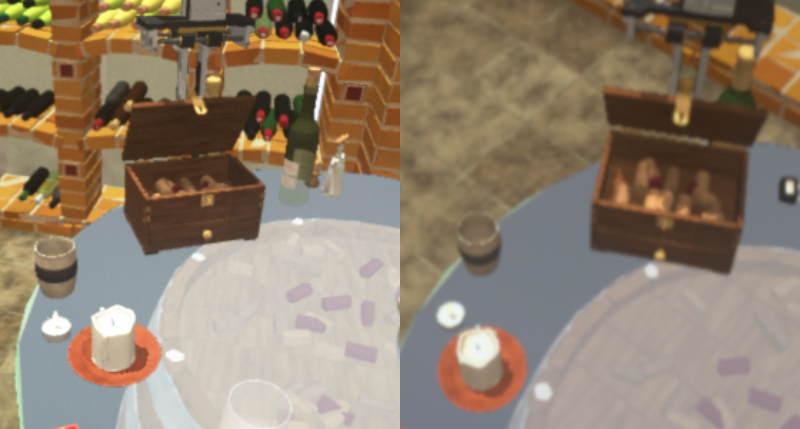

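The lid stands open with the knob in the fingers, the candle is on the saucer, and the bottle and beaker are untouched. I cross-check the angle by triangulating the lid's front corners, after a short settle.

Emit:
{"method": "jog_arm", "body": {"rows": [0.9, 0, 0, 0, 0, 0, 0, 0.9, 0, 0, 0, 0, 0, 0, 0.9, 0, 0, 0, 0, 0, 0, 0.9, 0, 0, 0, 0, 0, 0, 0.9, 0, 0, 0, 0, 0, 0, 0.9, 0, 0, 0, 0, 0, 0]}}

```text
clock: 13.85
ee_pos: [454.7, -270.0, 248.0]
eef_rot: [-3.044, -0.776, 0.001]
contact_force: [-0.5, -1.7, -6.4]
gripper_width: 20.6
```

```bash
python3 - <<'E'
from h import *
ang();s=bot.read_state();print(s["gripper_width"],s["contact_force"],np.abs(s["joint_vel"]).max())
k=np.array([411.5,-187.5]);ex=np.array([.481,-.877]);hg=k+131.5*ex
for a,b in[((130,102),(206,90)),((256,97),(365,108))]:
    p,e=tri([ray("side",(180+a[0]/1.4286,60+a[1]/1.43)),ray("scene",(190+b[0]/1.6667,90+b[1]/1.7875))])
    dx=np.dot(p[:2]-hg,ex);print(p.round(),np.round(e,1),"angle of corner",np.degrees(np.arctan2(p[2]-108,-dx)).round(1),"r",np.hypot(p[2]-108,dx).round())
E
```

```text
dx,dz 92.6 98.8 lid deg 59.7 radius 136.4 vs 135.3
20.565705088111375 [-0.5082024  -1.74151977 -6.43260466] 0.0022140906656127283
[ 535. -196.  237.] [4.9 4.9] angle of corner 63.4 r 144.0
[ 349. -299.  236.] [4.4 4.4] angle of corner 63.4 r 143.0
```

Emit:
{"method": "jog_arm", "body": {"rows": [0.9, 0, 0, 0.05, 0, 0, 0, 0.9, 0, 0, 0.05, 0, 0, 0, 0.9, 0, 0, 0.05, 0, 0, 0, 0.9, 0, 0, 0.05, 0, 0, 0, 0.9, 0, 0, 0.05, 0, 0, 0, 0.9, 0, 0, 0.05, 0, 0, 0]}}

```text
clock: 14.35
ee_pos: [454.7, -270.1, 247.9]
eef_rot: [-3.044, -0.776, 0.001]
contact_force: [-4.4, -0.1, 0.6]
gripper_width: 20.6
```

```bash
python3 - <<'E'
from h import *
ang();s=bot.read_state();print(s["clock"],s["gripper_width"],s["contact_force"],np.abs(s["joint_vel"]).max())
bot.sign_off()
E
```

```text
dx,dz 92.6 98.7 lid deg 59.8 radius 136.3 vs 135.3
14.35 20.62127005718242 [-4.44978772 -0.07850047  0.62311736] 0.001796226276390658
the job is handed in; nothing more can be done
```

The candle is standing upright and released on its saucer, and the gripper is holding the chest's lid open by its knob at about 60°. I handed the job in at 14.35 s; it reports no verdict.

- **Candle:** about 4 mm from the saucer's centre, measured from the wrist camera after release. The last pictures still show it upright.
- **Lid angle:** 59.8° worked out from the tool position. Triangulating the lid's front corners gave 63.4° on a rough fit (about 5 mm ray mismatch). That figure would read up to 4.7° high if the corners I picked are on the top face. Both values are inside 54–66°.
- **Grip:** 20 N commanded, 20.6 mm opening on the knob, arm at rest. Wrist force was under 5 N after I eased the tool down 0.5 mm at the end.
- **Bottle and beaker:** not moved, as far as the last pictures show. I checked this by eye only and did not measure it.

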